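# Hold a round flask down on the touch mixer

### The job

Take the stoppered round-bottomed flask out of its cork ring, set its ball upright into the larger of the two sprung ring cradles on the touch mixers, and press it down until that ring is all the way down against its spring. Finish while still gripping the flask and holding the ring fully down; do not let go. Leave the conical flask standing where it is.

Things in the scene. Friction and masses are not known exactly. Their poses are not given: they have to be found in the camera images.
- round_flask: The round-bottomed glass flask, loose, about 0.1 to 0.2 kg: a ball of 64 mm diameter with a straight upright neck of 22 mm diameter, a lip of 25 mm diameter from 92 to 96 mm and a black stopper of 21 mm diameter up to 110 mm above the ball's centre. Origin at the centre of the ball, z up along the neck. It starts upright, its ball resting in the cork ring.
- flask_neck (a point): A good place to grip the round flask: on the axis of its neck, 68 mm above the ball's centre. The bare neck runs from 30 to 92 mm above the ball's centre.
- cork_ring: The cork ring (fixed to the bench) that the round flask starts in: outer diameter 84 mm, 22 mm high. Origin on the bench at its centre.
- conical_flask: A loose stoppered conical glass flask, base 72 mm diameter, neck 22 mm, 140 mm high in all, to be left alone. Origin at the centre of its base.
- mixer_large: Housing of the mixer with the larger ring, fixed: 100 x 84 mm and 52 mm high, white with a dark knob and switch on its front. Origin on the bench under the ring's centre.
- mixer_small: An identical housing that carries the smaller ring, fixed. Origin on the bench under that ring's centre.
- ring_large (a point): Centre of the larger ring: a level rubber ring of 60 mm outer and 44 mm inner diameter, 8 mm thick, on three spokes over a coil spring, 82 mm above the bench when up; it moves only up and down. The ball of the round flask rests on its rim with the ball's centre 25 mm above this point.
- ring_small (a point): Centre of the smaller ring (32 mm outer, 16 mm inner diameter) on the other mixer, also 82 mm above the bench; not used.
- cradle_large (a joint): How far the larger ring is pressed down, in m: 0 up, 0.015 all the way down on its stop. The spring begins to yield at about 4.5 N and takes about 13 N at the stop; it pushes the ring up again when let go. The weight of the flask alone does not sink it.

How it is judged:
By the outcome, as a careful person would: the job done as asked, in the order asked, and still so for the second after the job is handed in, while the arm keeps its last pose, push and grip.
It also fails if it takes over 40 s, if anything falls off the work surface, if the arm or the gripper's body presses on something with over 40 N, if the wrist force passes 120 N, or if a joint passes its speed limit or range.

### The arm

A 6-joint arm with a two-finger parallel gripper is mounted at the origin on a cart in front of the work surface, level with it; the furniture and walls round the work are solid. World frame = base frame: x ahead of the robot, y to its left, z up, the work surface at z = 0. Lengths are in m, angles in rad, forces in N, time in s.
With the tool pointing down it reaches from about 0.375 to 0.75 m from the base axis. Payload 9 kg.
Tool frame: the origin (TCP) lies at the very end of the fingers, on their centre line; the grasp point (between the pads) lies 19 mm behind it; x points along the fingers, y is the direction in which the jaws open and shut, and the axes are right-handed (so a half turn about x gives the same grasp; the last joint's range is limited). The gripper opens to 85 mm and grips with 20 to 120 N. Pads are 22 mm wide; open, the fingers measure 114 mm over their backs; the gripper's body (76 mm by 85 mm) begins 54 mm behind the grasp point. The pads swing forward as they close: fully open they stand 13 mm farther back than shut.
Start: joints at [0.896, 0.104, 0.097, 1.564, 0, 1.353], TCP at [0.265, 0.539, 0.231] pointing down, gripper open.
Joint ranges: [-2.99, 2.99], [-0.84, 1.86], [-1.1, 1.16], [-1.84, 2.11], [-1.51, 1.56], [-3.14, 3.14]. Speed limits (rad/s): [2.22, 2.22, 2.57, 3.14, 3.14, 3.14].

### API

Orientations are given as a unit quaternion [x, y, z, w].
In Python, from station import robot gives the robot as it stands.
- The arm moves only by the shell command python3 -m crank 'ROWS' [FORCE]. ROWS is JSON, a list of rows, each an object of numbers: "x", "y", "z": the shift along the world's x, y, z in m; "ax", "ay", "az": the turn, a rotation vector about the world's x, y, z in degrees; "hand": the opening, from -1 (shut) to 1 (fully open). A call has 1 to 20 rows; each row is the pose to reach, as a shift and turn from the pose commanded when the call began; what a row does not reach only later rows make up. A row lasts 1/10 s, in which the tool goes at most 50 mm and 8.59 degrees, less where a joint would pass 70% of its speed; a pose out of reach is approached as far as the arm can. A call with a gripper value outside its range is refused whole. The fingers move at their own pace and stop on an object; FORCE is the grip in N (left out, the last holds). Time passes only in rows, so rows that repeat a pose let the fingers close. It gives the time, the measured TCP pose, the force and the opening at its end, in the units of the state.
- robot.get_obs(): the state, without advancing time (a new reading comes with each control period).
- robot.camera(name): name is "scene" or "top" or "wrist"; returns the picture (400x640x3 uint8, blue, green, red); there is no depth.
- robot.camera_params(name): a dict with "vfov" (degrees; the focal length in pixels is half the picture's height over the tangent of half this angle, whatever the lens; pixels are square), "cx", "cy" (the principal point, pixels), "eye" and "orientation" of the camera in the world. Camera axes: x right, y up, looking along -z (the intrinsics and any distortion apply to the point x, -y, -z); pixel columns grow to the right and rows downward; lengths in m; the calibration is good to about 2 mm. A picture is of the moment at which its call begins: read the wrist's pose just before it. camera_params takes no time and is no camera call; for the wrist camera it gives the pose at the moment of the call.
- robot.close_job(): hands the job in, once; it reports no verdict.
Trained networks look in the newest picture that a camera, given by its name, has taken for a name from the list of things; names that differ only in an ending like _2 or _b are one class to them, and where a whole thing is asked for, a point or a joint stands for the part that bears it (a point fixed in the world has none). Each returns a list of dicts, best first, with "p" (0 to 1); they miss things now and then, are a little off and sometimes report something else, mostly with a low value. They report only what shows in the picture. A call takes as long as a camera call.
- robot.find_in(camera, query): "box" ([centre column, centre row, width, height] in pixels, round what is visible of it).
- robot.tip_of(camera, query): "at" ([column, row] in pixels: a listed point, or the origin of a listed thing).
The state is a dict: "time": time; "qpos": joint angles; "dq": joint speeds; "joint_efforts": joint torques, N m; "position": TCP position; "eef_rot": TCP orientation; "wrist_force": force on the tool from outside, world axes, zero at the start; "moment": the same for the moment, N m; "finger_gap": finger opening in m.
Only numpy, scipy, OpenCV 4.12 (cv2) and the standard library are available. Lean on these libraries where they do the work, as an engineer would, in place of code of your own. Each camera call takes 0.05 s, during which the arm holds its last target. There are 200 camera calls.

## Working session

There is one attempt and no reset: what is moved stays moved. The work goes in short steps, Python scripts to look and compute and a shell command to move; the robot and the scene stay as the last step left them, time stands still between calls to the robot, and variables do not carry over. Pictures are saved under pics/ and viewed, about 8 in all and at most 12, crops included, and the job is handed in when it is done.

```bash
mkdir -p pics
cat > h.py <<'E'
import numpy as np, cv2
from scipy.spatial.transform import Rotation as R
from station import robot
def ray(cam,px,p=None):
    p=p or robot.camera_params(cam)
    f=200/np.tan(np.radians(p['vfov'])/2)
    d=np.array([(px[0]-p['cx'])/f,-(px[1]-p['cy'])/f,-1])
    return np.array(p['eye']),R.from_quat(p['orientation']).apply(d)
def tri(rays):
    A=0;b=0
    for e,d in rays:
        d=d/np.linalg.norm(d);P=np.eye(3)-np.outer(d,d);A=A+P;b=b+P@e
    x=np.linalg.solve(A,b)
    return x,[float(np.linalg.norm(np.cross(x-e,d/np.linalg.norm(d)))) for e,d in rays]
def atz(r,z):
    e,d=r;return e+d*(z-e[2])/d[2]
E
python3 - <<'E'
from h import *
np.set_printoptions(precision=4,suppress=True)
ims=[]
for c in ['scene','top']:
    print(c,robot.camera_params(c)); im=robot.camera(c); cv2.imwrite(f'pics/{c}0.png',im)
T={}
for n in ['round_flask','flask_neck','conical_flask','cork_ring','mixer_large','mixer_small','ring_large','ring_small']:
    rs=[]
    for c in ['scene','top']:
        t=robot.tip_of(c,n)
        print(n,c,[(np.round(q['at'],1).tolist(),round(q['p'],2)) for q in t[:2]])
        if t: rs.append(ray(c,t[0]['at']))
    if len(rs)==2: print('   ',*tri(rs))
o=robot.get_obs();print(o)
E
```

```text
scene {'vfov': 53.53489113473902, 'cx': 316.96564382841484, 'cy': 203.00555372016487, 'eye': array([-0.028 , -0.1316,  0.7337]), 'orientation': array([ 0.334 , -0.1848, -0.46  ,  0.8017])}
top {'vfov': 43.91045800339798, 'cx': 315.8199980894569, 'cy': 200.43765533439026, 'eye': array([0.3838, 0.1801, 1.18  ]), 'orientation': array([ 0.0377, -0.0399, -0.699 ,  0.713 ])}
round_flask scene [([239.4, 181.3], 0.64)]
round_flask top [([206.9, 194.5], 0.92)]
    [0.5153 0.4263 0.0596] [0.0008793228729525342, 0.0008793228729524721]
flask_neck scene [([234.5, 164.5], 0.6)]
flask_neck top [([197.7, 191.0], 0.75), ([207.8, 194.5], 0.65)]
    [0.5172 0.4348 0.1099] [7.261217586637711e-05, 7.261217586646895e-05]
conical_flask scene [([275.2, 229.7], 0.97)]
conical_flask top [([207.6, 197.9], 0.75), ([267.5, 219.8], 0.74)]
    [ 0.559   0.431  -0.1702] [0.0492359194773911, 0.04923591947739116]
cork_ring scene [([242.5, 196.1], 0.77)]
cork_ring top [([211.1, 197.3], 0.61), ([419.0, 162.0], 0.16)]
    [0.5155 0.4271 0.0065] [0.0001543944020458572, 0.0001543944020460412]
mixer_large scene [([424.5, 2
[... 372 characters left out ...]
]
    [ 0.5838 -0.0525  0.0973] [0.0008062668155093308, 0.0008062668155093229]
ring_small scene [([330.0, 207.7], 0.48)]
ring_small top [([324.4, 195.6], 0.72)]
    [0.5128 0.1606 0.102 ] [0.0014722594546575595, 0.0014722594546576968]
{'time': 0.9, 'qpos': array([0.8963, 0.1041, 0.0973, 1.5639, 0.    , 1.3531]), 'dq': array([-0.0013,  0.0015,  0.0005, -0.0008,  0.0007,  0.0007]), 'joint_efforts': array([ -0.0002, -55.6757,  50.3772,   0.0005,  -0.0002,  -0.    ]), 'position': array([0.2647, 0.5385, 0.2313]), 'eef_rot': array([ 0.1601,  0.6887, -0.1601,  0.6888]), 'wrist_force': array([ 0.5238,  0.0724, -0.1778]), 'moment': array([-0.0099,  0.0624,  0.013 ]), 'finger_gap': 0.0851731663553396}
```

Run:
```python
import cv2,numpy as np
a=cv2.imread('pics/scene0.png');b=cv2.imread('pics/top0.png')
cv2.imwrite('pics/both.png',np.hstack([cv2.resize(a[110:310,150:550],(800,400)) ])); 
cv2.imwrite('pics/both.png',np.vstack([cv2.resize(a[110:310,150:550],(600,300)),cv2.resize(b[90:290,120:520],(600,300))]))
```

```text
(no output)
```

View pics/both.png

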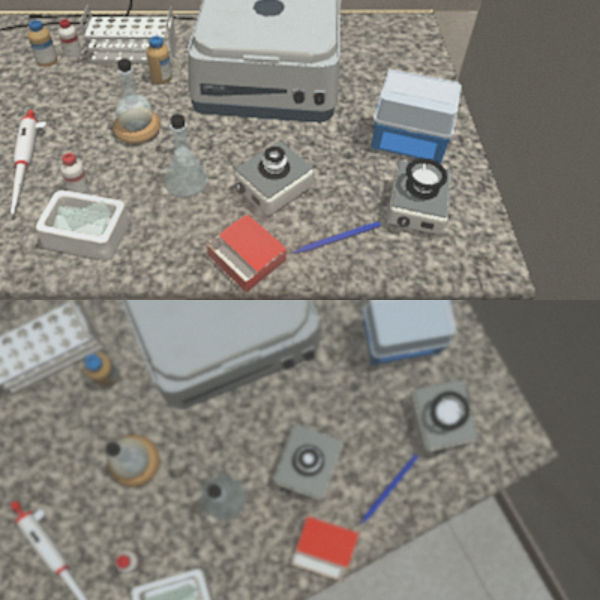

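The top picture shows the round flask in its cork ring at left (its ball at about crop 133,458) and the conical flask to its right. The larger ring is on the right-hand mixer (crop 450,410), with a blue box behind it. I'll move part way and look with the wrist camera.

```bash
python3 -m crank '[{"x":0.05,"y":-0.03,"z":0.03},{"x":0.09,"y":-0.06,"z":0.06},{"x":0.13,"y":-0.08,"z":0.09},{"x":0.15,"y":-0.09,"z":0.1},{"x":0.15,"y":-0.09,"z":0.1},{"x":0.15,"y":-0.09,"z":0.1}]'
python3 - <<'E'
from h import *
np.set_printoptions(precision=4,suppress=True)
p=robot.camera_params('wrist');im=robot.camera('wrist');cv2.imwrite('pics/w1.png',im);print(p)
for n,t in [('round_flask',[239.4,181.3]),('flask_neck',[234.5,164.5])]:
    q=robot.tip_of('wrist',n);print(n,[(x['at'],x['p']) for x in q[:2]])
    if q: print(tri([ray('wrist',q[0]['at'],p),ray('scene',t)]))
print(R.from_quat(robot.get_obs()['eef_rot']).as_matrix())
E
```

```text
{'vfov': 60.79419267552826, 'cx': 316.1313088978929, 'cy': 196.5014377363022, 'eye': array([0.2015, 0.5684, 0.3745]), 'orientation': array([-0.1172, -0.0731,  0.5231,  0.841 ])}
round_flask []
flask_neck []
[[ 0.      0.4411  0.8975]
 [ 0.0001  0.8975 -0.4411]
 [-1.      0.0001  0.    ]]validation failed for argument at $[0]...
```

View pics/w1.png

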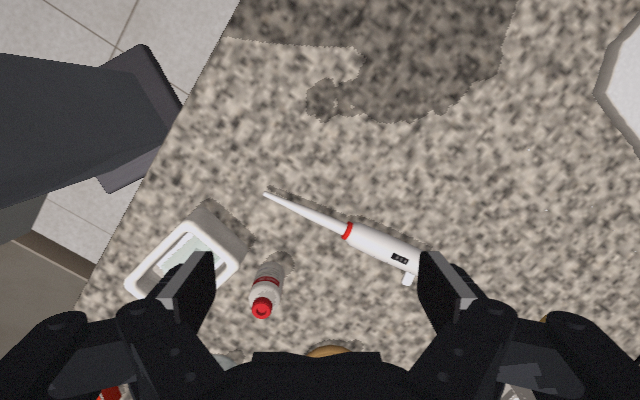

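```bash
python3 -m crank '[{"x":0.05,"y":-0.03,"z":0.03,"ax":0,"ay":0,"az":0,"hand":1},{"x":0.09,"y":-0.06,"z":0.06,"ax":0,"ay":0,"az":0,"hand":1},{"x":0.13,"y":-0.08,"z":0.07,"ax":0,"ay":0,"az":0,"hand":1}]' 40
python3 - <<'E'
from h import *
np.set_printoptions(precision=4,suppress=True)
S={}
for c in ['scene','top']:
    for k in range(3):
        robot.camera(c)
        for n in ['round_flask','flask_neck','conical_flask','cork_ring','ring_large']:
            for m in ('tip','box'):
                q=robot.tip_of(c,n) if m=='tip' else robot.find_in(c,n)
                for x in q[:2]:
                    S.setdefault((n,c,m),[]).append((np.round(x['at'] if m=='tip' else x['box'],1).tolist(),round(x['p'],2)))
for k,v in S.items():print(k,v)
for z in (0,.05,.082,.12,.16):
  print(z,[ (c,k[0],atz(ray(c,v[0][0]),z)[:2]) for k,v in S.items() for c in [k[1]] if k[2]=='tip'])
E
python3 - <<'E'
import cv2,numpy as np
a=cv2.imread('pics/scene0.png')[140:260,200:320];b=cv2.imread('pics/top0.png')[140:260,170:290]
a2=cv2.imread('pics/scene0.png')[180:300,370:490];b2=cv2.imread('pics/top0.png')[110:230,360:480]
r=lambda i:cv2.resize(i,(300,300),interpolation=2)
cv2.imwrite('pics/c4.png',np.vstack([np.hstack([r(a),r(b)]),np.hstack([r(a2),r(b2)])]))
E
```

```text
time: 1.35
position: [0.3799, 0.4667, 0.2975]
eef_rot: [0.16, 0.688, -0.159, 0.689]
wrist_force: [0.0, 0.8, 0.6]
finger_gap: 0.0858
('round_flask', 'scene', 'tip') [([237.8, 183.3], 0.74), ([234.7, 182.4], 0.7), ([237.3, 182.6], 0.94)]
('round_flask', 'scene', 'box') [([238.9, 174.4, 28.2, 54.5], 0.74), ([240.8, 194.8, 28.3, 23.8], 0.36), ([238.9, 172.3, 29.9, 56.0], 0.6), ([239.4, 172.4, 28.9, 45.8], 0.86)]
('flask_neck', 'scene', 'tip') [([235.6, 160.1], 0.6), ([234.3, 166.2], 0.89), ([234.1, 164.3], 0.72)]
('flask_neck', 'scene', 'box') [([239.3, 174.6, 27.8, 52.8], 0.56), ([238.9, 173.7, 25.0, 50.6], 0.56), ([433.8, 225.8, 29.5, 25.7], 0.43), ([240.1, 173.9, 27.7, 47.1], 0.96), ([436.6, 224.9, 28.8, 17.7], 0.63)]
('conical_flask', 'scene', 'tip') [([275.7, 228.9], 0.9), ([331.0, 209.1], 0.36), ([275.5, 229.0], 0.93), ([274.4, 229.8], 0.9)]
('conical_flask', 'scene', 'box') [([273.0, 216.0, 27.3, 55.8], 0.59), ([274.6, 214.1, 29.9, 54.6], 0.9), ([273.7, 213.8, 30.8, 54.7], 0.58)]
('cork_ring', 'scene', 'box') [([240.8, 195.9, 31.4, 21.6], 0.59), ([238.3, 195.2, 26.0, 21.5], 0.86),
[... 3591 characters left out ...]
), ('top', 'flask_neck', array([0.5144, 0.4244])), ('top', 'conical_flask', array([0.4558, 0.2815])), ('top', 'cork_ring', array([0.5   , 0.4077])), ('top', 'ring_large', array([0.5036, 0.1595]))]
0.16 [('scene', 'round_flask', array([0.4271, 0.3428])), ('scene', 'flask_neck', array([0.4872, 0.3971])), ('scene', 'conical_flask', array([0.3607, 0.1974])), ('scene', 'ring_large', array([ 0.5192, -0.0623])), ('scene', 'cork_ring', array([0.4065, 0.3119])), ('top', 'round_flask', array([0.5047, 0.4034])), ('top', 'flask_neck', array([0.5094, 0.4152])), ('top', 'conical_flask', array([0.453 , 0.2777])), ('top', 'cork_ring', array([0.4956, 0.3991])), ('top', 'ring_large', array([0.4991, 0.1603]))]
```

View pics/c4.png

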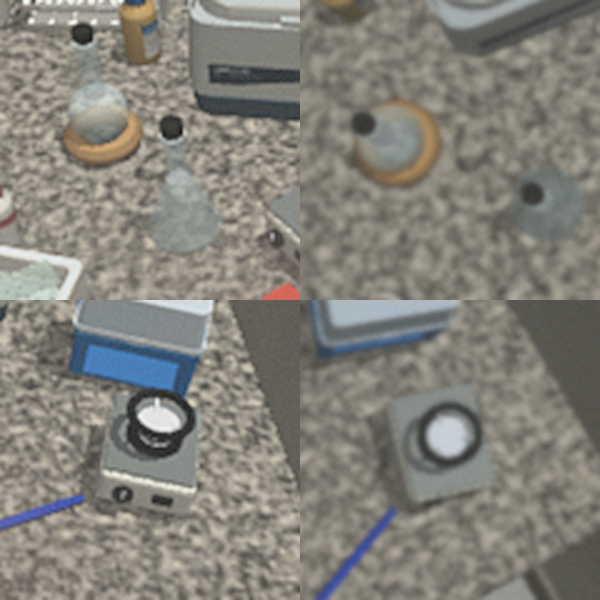

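The crops give these centres:
- Stopper: scene (232.8,152.8), top (194.8,189.6).
- Cork ring: top (208.8,197.2).
- Large ring: scene (434.4,224.8), top (420,163.6).

Run:
```python
from h import *
np.set_printoptions(precision=4,suppress=True)
print('stopper',tri([ray('scene',(232.8,152.8)),ray('top',(194.8,189.6))]))
print('ball',tri([ray('scene',(238,183)),ray('top',(206.6,194.3))]))
print('cork',atz(ray('top',(208.8,197.2)),.015),atz(ray('top',(210.2,198.3)),0))
print('neck',tri([ray('scene',(234.5,164)),ray('top',(199.5,190.9))]))
print('ring',tri([ray('scene',(434.4,224.8)),ray('top',(420,163.6))]))
for c,p in (('scene',(434.4,224.8)),('scene',(433.9,224.6)),('top',(420,163.6)),('top',(420.3,165))): print('ring@.083',c,atz(ray(c,p),.083))
for z in (.15,.155,.16,.165): print(z,atz(ray('top',(194.8,189.6)),z),atz(ray('scene',(232.8,152.8)),z))
```

```text
stopper (array([0.5156, 0.4314, 0.1486]), [0.0005465003328726126, 0.0005465003328724558])
ball (array([0.5154, 0.43  , 0.0522]), [0.0026981218103126333, 0.002698121810312586])
cork [0.5148 0.4306 0.015 ] [0.5139 0.4304 0.    ]
neck (array([0.5161, 0.4311, 0.114 ]), [0.0014180757563250158, 0.0014180757563250427])
ring (array([ 0.5915, -0.0532,  0.0882]), [7.570587492914305e-06, 7.570587492882343e-06])
ring@.083 scene [ 0.5965 -0.0526  0.083 ]
ring@.083 scene [ 0.5965 -0.0515  0.083 ]
ring@.083 top [ 0.5925 -0.0543  0.083 ]
ring@.083 top [ 0.5893 -0.055   0.083 ]
0.15 [0.515  0.4315 0.15  ] [0.5146 0.4296 0.15  ]
0.155 [0.5144 0.4303 0.155 ] [0.5099 0.4248 0.155 ]
0.16 [0.5138 0.4291 0.16  ] [0.5053 0.42   0.16  ]
0.165 [0.5131 0.4279 0.165 ] [0.5006 0.4152 0.165 ]
```

```bash
python3 -m crank '[{"x":0.045,"y":-0.01,"z":0,"ax":0,"ay":0,"az":0,"hand":1},{"x":0.09,"y":-0.02,"z":0,"ax":0,"ay":0,"az":0,"hand":1},{"x":0.12,"y":-0.0285,"z":-0.01,"ax":0,"ay":0,"az":0,"hand":1},{"x":0.12,"y":-0.0285,"z":-0.05,"ax":0,"ay":0,"az":0,"hand":1},{"x":0.12,"y":-0.0285,"z":-0.1,"ax":0,"ay":0,"az":0,"hand":1},{"x":0.12,"y":-0.0285,"z":-0.13,"ax":0,"ay":0,"az":0,"hand":1},{"x":0.12,"y":-0.0285,"z":-0.13,"ax":0,"ay":0,"az":0,"hand":1},{"x":0.12,"y":-0.0285,"z":-0.13,"ax":0,"ay":0,"az":0,"hand":1}]'
python3 - <<'E'
from h import *
import numpy as np
w=robot.camera('wrist');s=robot.camera('scene')
cv2.imwrite('pics/g1.png',np.vstack([w[:, :],cv2.resize(s[100:225,140:340],(640,400))])[:, :][200:800])
print(robot.get_obs()['position'])
E
```

```text
time: 5.45
position: [0.4991, 0.4387, 0.1662]
eef_rot: [0.16, 0.689, -0.16, 0.689]
wrist_force: [0.1, 0.7, 1.6]
finger_gap: 0.0851
[0.50030398 0.4394476  0.16843479]
```

View pics/g1.png

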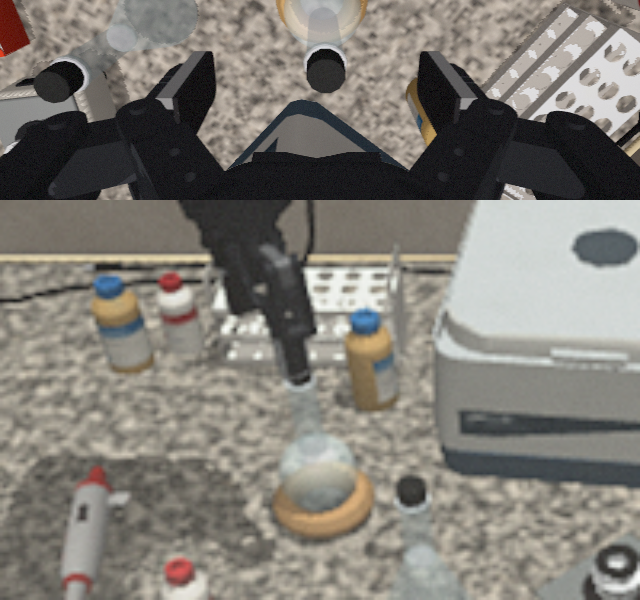

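Run:
```python
from h import *
np.set_printoptions(precision=4,suppress=True)
o=robot.get_obs();print(o['position'],o['wrist_force'])
for z in (.148,.153,.158): print(atz(ray('wrist',(325,271)),z))
# TCP & grasp pixel check
p=robot.camera_params('wrist');f=200/np.tan(np.radians(p['vfov'])/2)
v=R.from_quat(p['orientation']).inv().apply(o['position']-p['eye']);print(p['cx']+f*v[0]/-v[2],p['cy']-f*v[1]/-v[2])
```

```text
[0.5003 0.4394 0.1684] [ 0.1948  1.0118 -0.3115]
[0.518  0.4349 0.148 ]
[0.5155 0.4359 0.153 ]
[0.513 0.437 0.158]
318.41196559988833 257.50865449291956
```

```bash
python3 -m crank '[{"x":0.015,"y":-0.007,"z":0,"ax":0,"ay":0,"az":0,"hand":1},{"x":0.015,"y":-0.007,"z":-0.03,"ax":0,"ay":0,"az":0,"hand":1},{"x":0.015,"y":-0.007,"z":-0.06,"ax":0,"ay":0,"az":0,"hand":1},{"x":0.015,"y":-0.007,"z":-0.0745,"ax":0,"ay":0,"az":0,"hand":1},{"x":0.015,"y":-0.007,"z":-0.0745,"ax":0,"ay":0,"az":0,"hand":0.2},{"x":0.015,"y":-0.007,"z":-0.0745,"ax":0,"ay":0,"az":0,"hand":-1},{"x":0.015,"y":-0.007,"z":-0.0745,"ax":0,"ay":0,"az":0,"hand":-1},{"x":0.015,"y":-0.007,"z":-0.0745,"ax":0,"ay":0,"az":0,"hand":-1},{"x":0.015,"y":-0.007,"z":-0.0745,"ax":0,"ay":0,"az":0,"hand":-1},{"x":0.015,"y":-0.007,"z":-0.0745,"ax":0,"ay":0,"az":0,"hand":-1}]' 50
python3 - <<'E'
from h import *
import numpy as np
w=robot.camera('wrist');s=robot.camera('scene')
cv2.imwrite('pics/g2.png',np.vstack([w,cv2.resize(s[100:225,140:340],(640,400))])[200:800])
o=robot.get_obs();print(o['position'],o['wrist_force'],o['finger_gap'],o['moment'])
E
```

```text
time: 6.55
position: [0.5155, 0.4331, 0.0928]
eef_rot: [0.161, 0.688, -0.159, 0.69]
wrist_force: [2.2, 4.9, 5.4]
finger_gap: 0.0212
[0.515462   0.43307234 0.0927949 ] [2.5125836  5.35531911 5.33967455] 0.021017825554084702 [ 1.31338993 -0.6864467   0.00346476]
```

View pics/g2.png

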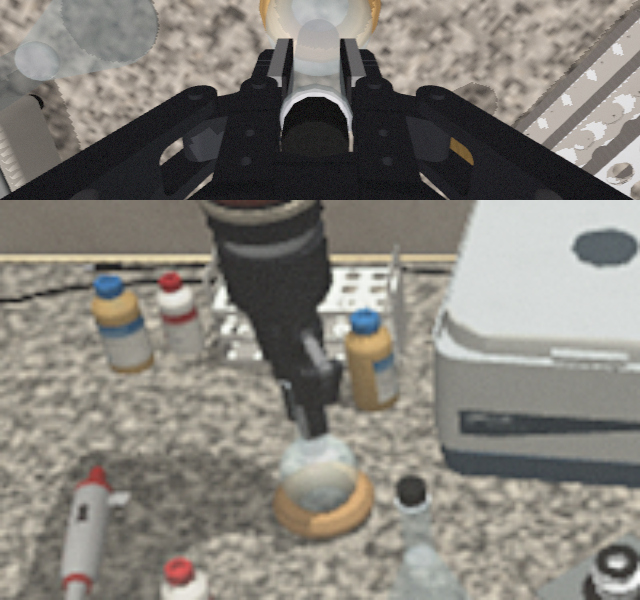

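The flask is gripped with a 21 mm gap, its neck upright between the pads (the wrist view shows it centred at column 317). Next I lift it and carry it to above the ring.

```bash
python3 -m crank '[{"x":0,"y":0,"z":0.02,"ax":0,"ay":0,"az":0,"hand":-1},{"x":0,"y":0,"z":0.05,"ax":0,"ay":0,"az":0,"hand":-1},{"x":0,"y":0,"z":0.09,"ax":0,"ay":0,"az":0,"hand":-1},{"x":0,"y":0,"z":0.13,"ax":0,"ay":0,"az":0,"hand":-1},{"x":0,"y":-0.01,"z":0.16,"ax":0,"ay":0,"az":0,"hand":-1},{"x":0.005,"y":-0.04,"z":0.165,"ax":0,"ay":0,"az":0,"hand":-1},{"x":0.01,"y":-0.08,"z":0.165,"ax":0,"ay":0,"az":0,"hand":-1},{"x":0.02,"y":-0.12,"z":0.165,"ax":0,"ay":0,"az":0,"hand":-1},{"x":0.025,"y":-0.16,"z":0.165,"ax":0,"ay":0,"az":0,"hand":-1},{"x":0.03,"y":-0.2,"z":0.165,"ax":0,"ay":0,"az":0,"hand":-1},{"x":0.035,"y":-0.24,"z":0.165,"ax":0,"ay":0,"az":0,"hand":-1},{"x":0.04,"y":-0.28,"z":0.165,"ax":0,"ay":0,"az":0,"hand":-1},{"x":0.05,"y":-0.32,"z":0.165,"ax":0,"ay":0,"az":0,"hand":-1},{"x":0.06,"y":-0.36,"z":0.165,"ax":0,"ay":0,"az":0,"hand":-1},{"x":0.065,"y":-0.4,"z":0.165,"ax":0,"ay":0,"az":0,"hand":-1},{"x":0.07,"y":-0.44,"z":0.16,"ax":0,"ay":0,"az":0,"hand":-1},{"x":0.076,"y":-0.47,"z":0.14,"ax":0,"ay":0,"az":0,"hand":-1},{"x":0.076,"y":-0.486,"z":0.12,"ax":0,"ay":0,"az":0,"hand":-1},{"x":0.076,"y":-0.486,"z":0.12,"ax":0,"ay":0,"az":0,"hand":-1},{"x":0.076,"y":-0.486,"z":0.12,"ax":0,"ay":0,"az":0,"hand":-1}]' 70
python3 - <<'E'
from h import *
w=robot.camera('wrist');s=robot.camera('scene');t=robot.camera('top')
for n,i in zip(('wr','sc','to'),(w,s,t)): cv2.imwrite(f'pics/{n}3.png',i)
cv2.imwrite('pics/g3.png',np.vstack([w[150:400],np.hstack([cv2.resize(s[130:280,360:500],(320,343)),cv2.resize(t[90:240,340:480],(320,343))])]))
o=robot.get_obs();print(o['position'],o['wrist_force'],o['finger_gap'],o['moment'],o['qpos'])
E
```

```text
time: 8.65
position: [0.5896, -0.0541, 0.2107]
eef_rot: [0.16, 0.689, -0.16, 0.688]
wrist_force: [-0.5, 0.2, -0.6]
finger_gap: 0.0204
[ 0.59055258 -0.05347009  0.21212222] [-0.13995603  0.03500213 -0.42481744] 0.020971003100861453 [0.0282037  0.01766309 0.0150605 ] [-3.10690659e-01  7.72824826e-02  3.41630571e-02  1.52619730e+00
  1.03734066e-04  1.44949566e-01]
```

View pics/g3.png

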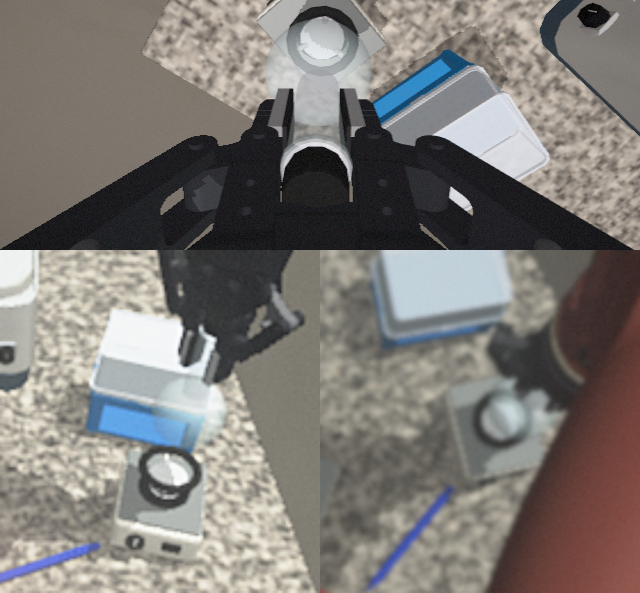

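The wrist view shows the ring through the ball, centred at about (322,192). In the scene crop the ball is at (190,157) and the ring at (170,224).

Run:
```python
from h import *
np.set_printoptions(precision=4,suppress=True)
o=robot.get_obs();print(o['position'],o['time'])
for z in (.082,.086): print('ring wrist',atz(ray('wrist',(322,192)),z))
print('ball scene',[atz(ray('scene',(443.1,198.7)),z) for z in (.157,.162,.167)])
# zoom of wrist and projections of predicted ring circle at estimate
p=robot.camera_params('wrist');f=200/np.tan(np.radians(p['vfov'])/2)
im=cv2.resize(cv2.imread('pics/wr3.png')[130:260,220:430],None,fx=3.7,fy=3.7,interpolation=2)
def proj(P):
    v=R.from_quat(p['orientation']).inv().apply(np.array(P)-p['eye']);return np.c_[p['cx']+f*v[:,0]/-v[:,2],p['cy']-f*v[:,1]/-v[:,2]]
a=np.linspace(0,2*np.pi,60)
for c,z,r,col in (((.592,-.0535),.086,.030,(0,0,255)),((.592,-.0535),.086,.022,(0,255,0))):
    q=(proj(np.c_[c[0]+r*np.cos(a),c[1]+r*np.sin(a),0*a+z])-[220,130])*3.7
    cv2.polylines(im,[q.astype(np.int32)],True,col,1)
# ball silhouette for centre under TCP
C=np.array([*o['position'][:2],o['position'][2]-.05]);d=C-p['eye'];D=np.linalg.norm(d);d/=D
u=np.cross(d,[0,0,1]);u/=np.linalg.norm(u);w=np.cross(d,u);rr=.032*np.sqrt(1-(.032/D)**2)
Q=C-d*.032**2/D+rr*(np.outer(np.cos(a),u)+np.outer(np.sin(a),w))
cv2.polylines(im,[((proj(Q)-[220,130])*3.7).astype(np.int32)],True,(255,0,0),1)
cv2.imwrite('pics/g4.png',im)
```

```text
[ 0.5906 -0.0535  0.2121] 8.8
ring wrist [ 0.596  -0.0518  0.082 ]
ring wrist [ 0.595  -0.0514  0.086 ]
ball scene [array([ 0.604 , -0.0534,  0.157 ]), array([ 0.5985, -0.0541,  0.162 ]), array([ 0.5931, -0.0548,  0.167 ])]
```

View pics/g4.png

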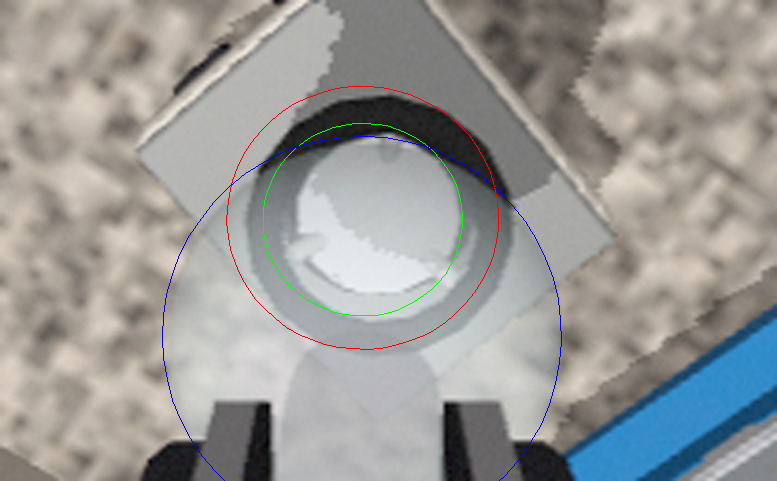

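The ring's outline sits about 5 px right and 2 px below my prediction, which puts it near (0.595, -0.0515), in line with the scene camera. I'll correct for that and go down to just above contact.

```bash
python3 -m crank '[{"x":0.0045,"y":0.002,"z":-0.015,"ax":0,"ay":0,"az":0,"hand":-1},{"x":0.0045,"y":0.002,"z":-0.03,"ax":0,"ay":0,"az":0,"hand":-1},{"x":0.0045,"y":0.002,"z":-0.045,"ax":0,"ay":0,"az":0,"hand":-1},{"x":0.0045,"y":0.002,"z":-0.045,"ax":0,"ay":0,"az":0,"hand":-1},{"x":0.0045,"y":0.002,"z":-0.045,"ax":0,"ay":0,"az":0,"hand":-1}]'
python3 - <<'E'
from h import *
np.set_printoptions(precision=4,suppress=True)
p=robot.camera_params('wrist');o=robot.get_obs()
w=robot.camera('wrist');s=robot.camera('scene')
print(o['position'],o['wrist_force'],o['moment'])
f=200/np.tan(np.radians(p['vfov'])/2)
im=cv2.resize(w[130:260,220:430],None,fx=3.7,fy=3.7,interpolation=2)
def proj(P):
    v=R.from_quat(p['orientation']).inv().apply(np.array(P)-p['eye']);return np.c_[p['cx']+f*v[:,0]/-v[:,2],p['cy']-f*v[:,1]/-v[:,2]]
a=np.linspace(0,2*np.pi,60);c=o['position'][:2]
for r,col in ((.030,(0,0,255)),):
    q=(proj(np.c_[c[0]+r*np.cos(a),c[1]+r*np.sin(a),0*a+.086])-[220,130])*3.7
    cv2.polylines(im,[q.astype(np.int32)],True,col,1)
    print(q.mean(0))
z=cv2.resize(s[170:270,370:500],None,fx=6,fy=6,interpolation=2)[:, :777]
im=cv2.resize(im,(600,372));z=cv2.resize(s[180:250,390:490],(325,228),interpolation=2)
z=np.pad(z,((0,0),(0,275),(0,0)))
cv2.imwrite('pics/g5.png',np.vstack([im,z]))
E
```

```text
time: 9.3
position: [0.5941, -0.0521, 0.165]
eef_rot: [0.16, 0.689, -0.16, 0.688]
wrist_force: [-0.0, 0.3, -0.8]
finger_gap: 0.0209
[ 0.5941 -0.0521  0.165 ] [-0.027   0.2637 -0.8098] [-0.0152 -0.0032  0.0351]
[362.5673 281.0576]
```

View pics/g5.png

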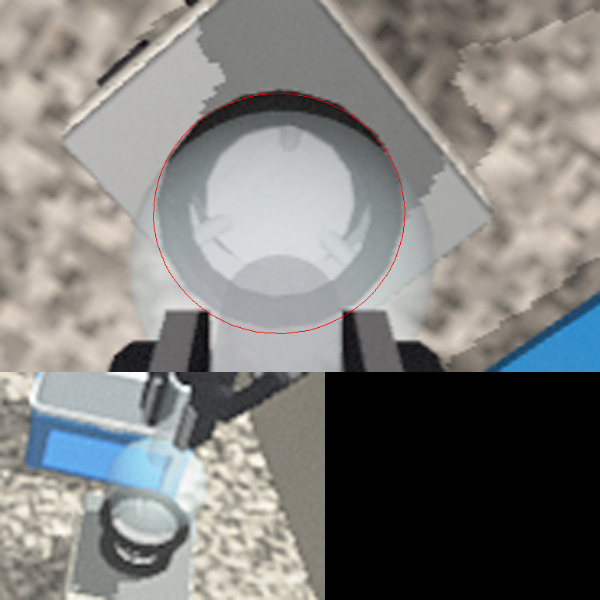

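The ring lines up with the circle predicted under the TCP (outline 155 to 405), so the ball is centred. Now I press down, watching the force.

```bash
python3 -m crank '[{"x":0,"y":0,"z":-0.005,"ax":0,"ay":0,"az":0,"hand":-1},{"x":0,"y":0,"z":-0.01,"ax":0,"ay":0,"az":0,"hand":-1},{"x":0,"y":0,"z":-0.01,"ax":0,"ay":0,"az":0,"hand":-1},{"x":0,"y":0,"z":-0.01,"ax":0,"ay":0,"az":0,"hand":-1}]' 90
python3 -m crank '[{"x":0,"y":0,"z":-0.005,"ax":0,"ay":0,"az":0,"hand":-1},{"x":0,"y":0,"z":-0.005,"ax":0,"ay":0,"az":0,"hand":-1},{"x":0,"y":0,"z":-0.005,"ax":0,"ay":0,"az":0,"hand":-1}]'
python3 -m crank '[{"x":0,"y":0,"z":-0.004,"ax":0,"ay":0,"az":0,"hand":-1},{"x":0,"y":0,"z":-0.004,"ax":0,"ay":0,"az":0,"hand":-1},{"x":0,"y":0,"z":-0.004,"ax":0,"ay":0,"az":0,"hand":-1}]'
```

```text
time: 9.8
position: [0.5947, -0.0523, 0.1563]
eef_rot: [0.16, 0.689, -0.16, 0.689]
wrist_force: [-2.7, 0.6, 4.3]
finger_gap: 0.0203
time: 10.1
position: [0.5947, -0.0523, 0.1515]
eef_rot: [0.16, 0.689, -0.16, 0.689]
wrist_force: [-3.1, 1.2, 6.3]
finger_gap: 0.0203
time: 10.4
position: [0.5947, -0.0523, 0.1479]
eef_rot: [0.16, 0.689, -0.16, 0.689]
wrist_force: [-4.4, 1.0, 8.9]
finger_gap: 0.0202
```

```bash
python3 -m crank '[{"x":-0.0015,"y":0.0005,"z":-0.002,"ax":0,"ay":0,"az":0,"hand":-1},{"x":-0.0015,"y":0.0005,"z":-0.004,"ax":0,"ay":0,"az":0,"hand":-1},{"x":-0.0015,"y":0.0005,"z":-0.004,"ax":0,"ay":0,"az":0,"hand":-1}]'
python3 -m crank '[{"x":0,"y":0,"z":-0.003,"ax":0,"ay":0,"az":0,"hand":-1},{"x":0,"y":0,"z":-0.003,"ax":0,"ay":0,"az":0,"hand":-1},{"x":0,"y":0,"z":-0.003,"ax":0,"ay":0,"az":0,"hand":-1}]'
```

```text
time: 10.7
position: [0.5935, -0.0519, 0.1441]
eef_rot: [0.16, 0.688, -0.16, 0.689]
wrist_force: [-2.8, 0.4, 10.0]
finger_gap: 0.0205
time: 11.0
position: [0.5943, -0.0515, 0.1425]
eef_rot: [0.16, 0.688, -0.16, 0.69]
wrist_force: [-3.2, 3.6, 15.8]
finger_gap: 0.0205
```

```bash
python3 -m crank '[{"x":-0.001,"y":0,"z":-0.0015,"ax":0,"ay":0,"az":0,"hand":-1},{"x":-0.001,"y":0,"z":-0.0015,"ax":0,"ay":0,"az":0,"hand":-1},{"x":-0.001,"y":0,"z":-0.0015,"ax":0,"ay":0,"az":0,"hand":-1},{"x":-0.001,"y":0,"z":-0.0015,"ax":0,"ay":0,"az":0,"hand":-1}]' 110
python3 - <<'E'
from h import *
w=robot.camera('wrist');s=robot.camera('scene')
z=cv2.resize(s[170:270,370:500],(600,460),interpolation=2)[:340]
cv2.imwrite('pics/g6.png',np.vstack([cv2.resize(w[140:400],(600,244)),z]))
o=robot.get_obs();print(o['position'],o['wrist_force'],o['moment'],o['finger_gap'],o['time'])
E
```

```text
time: 11.4
position: [0.5942, -0.0516, 0.1424]
eef_rot: [0.16, 0.687, -0.159, 0.691]
wrist_force: [-3.6, 3.6, 22.9]
finger_gap: 0.0201
[ 0.59417906 -0.05153714  0.14238706] [-3.87070384  4.55455011 23.77087993] [1.24454317 0.81133837 0.08787639] 0.020063052709271847 11.5
```

View pics/g6.png

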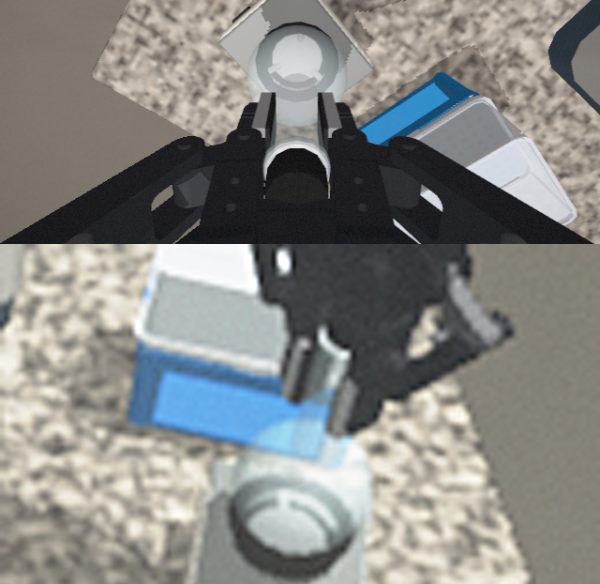

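The scene and wrist views show the ring squat on the housing with the upright ball in it and the neck still gripped. Pressing another 1.5 mm raised the force from 16 to 23 N with no further travel, so the ring is on its stop.

```bash
python3 -c "
from station import robot
print(robot.close_job())"
```

```text
the job is handed in; nothing more can be done
None
```

The round flask is in the larger ring cradle, pressed down to its stop and still gripped. I handed the job in at about 11.5 s on the robot's clock.

I took the flask by its neck from the cork ring and carried it over to the mixer. I centred it above the ring with the wrist camera, then pressed down in small steps.

**Last checks:**
- **Travel:** the tool went from about 0.157 m, where the ball met the ring, to 0.1424 m. That is about 14.5 mm of the 15 mm stroke, so it agrees within measuring error.
- **Force:** it rose along the spring from about 4 N to 10 N, then to 16 N at the stop. A further 1.5 mm of commanded press raised it to about 23 N with no movement.
- **Grip:** the commanded grip was 110 N, and the finger gap held at 20 mm.
- **Side force:** about 6 N remained at the end. A small correction towards centre did not remove it.
- **Conical flask:** the path kept clear of it, and it stood in place in the view taken at the grasp. I did not look at it again after the carry.

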